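# Tare the balance that carries the glass beaker

### The arm

A 6-joint arm with a two-finger parallel gripper is mounted at the origin on a cart in front of the work surface, level with it; the furniture and walls round the work are solid. World frame = base frame: x ahead of the robot, y to its left, z up, the work surface at z = 0. Lengths are in m, angles in degrees, forces in N, time in s.
With the tool pointing down it reaches from about 0.4 to 0.825 m from the base axis. Payload 7 kg.
Tool frame: the origin (TCP) lies at the very end of the fingers, on their centre line; the grasp point (between the pads) lies 19 mm behind it (r.grasp_offset is the z of the grasp point in the tool frame, in m); z points along the fingers, y is the direction in which the jaws open and shut (so a half turn about z gives the same grasp; the last joint's range is limited). The gripper opens to 88 mm and grips with 3 to 60 N. Pads are 19 mm wide; open, the fingers measure 130 mm over their backs; the gripper's body (78 mm by 193 mm) begins 47 mm behind the grasp point.
Start: joints at [-48.065, 20.546, 0.682, 0, -70.136, -16.507], TCP at [0.29, -0.61, 0.227] pointing down, gripper open.
Joint ranges: [-176.03, 176.03], [-82.01, 121.73], [-58.28, 71.71], [-173.87, 95.51], [-174.79, -0.11], [-173.66, 173.66]. Speed limits (degrees/s): [136.94, 136.94, 172.46, 180, 180, 180].

### API

Orientations are given as [roll, pitch, yaw] about the fixed x, y, z axes, in that order (R = Rz(yaw) Ry(pitch) Rx(roll)).
In Python, from plant import r gives the robot as it stands.
- The arm moves only by the tool carry_out, never from a script. Its argument "plan" is a list of rows, each a list of 6 numbers: the shift along the world's x, y, z in m, then the turn, a rotation vector about the world's x, y, z in rad. In form: [[tx, ty, tz, wx, wy, wz], ...]. A call has 1 to 12 rows; each row shifts and turns the pose as measured when the row begins; what a row does not reach is not made up. A row lasts 1/12 s, in which the tool goes at most 41.7 mm and 7.16 degrees, less where a joint would pass 70% of its speed; a pose out of reach is approached as far as the arm can. A call with a gripper value outside its range is refused whole. "fingers" is the closure, from -1 (fully open) to 1 (shut), set as the call begins (left out, the last holds). The fingers move at their own pace and stop on an object; "force" is the grip in N (left out, the last holds). Time passes only in rows, so rows that do not move let the fingers close. It gives the time, the measured TCP pose, the force and the opening at its end, in the units of the state.
- r.get_state(): the state, without advancing time (a new reading comes with each control period).
- r.capture(name): name is "side" or "top" or "wrist"; returns the picture (480x640x3 uint8, red, green, blue); there is no depth.
- r.camera_model(name): a dict with "fov_y" (degrees; the focal length in pixels is half the picture's height over the tangent of half this angle, whatever the lens; pixels are square), "cx", "cy" (the principal point, pixels), "k1" (the pictures are not rectified: a ray, as slopes to the right and down, at radius r is drawn at 1 + k1 r^2 times it, then the intrinsics apply), "R" (3x3) and "t" (3): a world point X has camera coordinates R X + t; the wrist camera has in their place "mount" (4x4, takes a point from camera to tool coordinates, whose origin is the TCP and whose axes are the flange's). Camera axes: x right, y down, z forward; pixel columns grow to the right and rows downward; lengths in m; the calibration is good to about 2 mm. A picture is of the moment at which its call begins: read the wrist's pose just before it. camera_model takes no time and is no camera call.
- r.close_job(): hands the job in, once; it reports no verdict.
The state is a dict: "time_s": time; "joints": joint angles; "qd": joint speeds; "joint_torque": joint torques, N m; "tcp_pos": TCP position; "eef_rot": TCP orientation; "contact_force": force on the tool from outside, world axes, zero at the start; "moment": the same for the moment, N m; "gripper_width": finger opening in m.
Only numpy, scipy, OpenCV 4.12 (cv2) and the standard library are available. Lean on these libraries where they do the work, as an engineer would, in place of code of your own. Each camera call takes 0.05 s, during which the arm holds its last target.

### The job

Tare the balance on which the empty glass beaker stands: with the fingertips, gently press its long bar-shaped key down, keep it down for about two seconds, then let it spring back and withdraw. Do not touch the other balance, do not press the round or square keys, and leave what stands on the pans and on the worktop where it is; nothing is to be picked up.

Things in the scene. Friction and masses are not known exactly. Their poses are not given: they have to be found in the camera images.
- balance_left: The left one of two identical white balances, fixed, 170 (x) x 130 (y) x 36 mm high. Origin: centre of the underside; x runs from the key side to the rear, y to its left. Steel pan 98 mm across at x +30, y 0, top at z 46; dark display strip at x -38 (to z 39). Three grey keys in a row at x -64, tops at z 42 (6 above the housing): round 16 mm at y +48, square 14 mm at y +21, long bar at y -30.
- left_pan (a point): centre of the top of the pan of the left balance
- left_tare_top (a point): centre of the top face of the long bar-shaped tare key of the left balance; the key is 16 mm (x) by 44 mm (y), stands 6 mm above the housing and has axes as the balance; this point moves with the key
- left_tare (a joint): long tare key of the left balance: 0 = up, 0.004 m = fully down at its stop, pressed straight down against a spring: about 1 N starts it, about 5 N brings it to the stop; it counts as pressed from 0.002 m
- left_power (a joint): round power key of the left balance, sprung like the tare key: 0 = up, 0.004 m = fully down
- left_mode (a joint): square mode key of the left balance, sprung like the tare key: 0 = up, 0.004 m = fully down
- balance_right: The right one of two identical white balances, fixed, 170 (x) x 130 (y) x 36 mm high. Origin: centre of the underside; x runs from the key side to the rear, y to its left. Steel pan 98 mm across at x +30, y 0, top at z 46; dark display strip at x -38 (to z 39). Three grey keys in a row at x -64, tops at z 42 (6 above the housing): round 16 mm at y +48, square 14 mm at y +21, long bar at y -30.
- right_pan (a point): centre of the top of the pan of the right balance
- right_tare_top (a point): centre of the top face of the long bar-shaped tare key of the right balance; the key is 16 mm (x) by 44 mm (y), stands 6 mm above the housing and has axes as the balance; this point moves with the key
- right_tare (a joint): long tare key of the right balance: 0 = up, 0.004 m = fully down at its stop, pressed straight down against a spring: about 1 N starts it, about 5 N brings it to the stop; it counts as pressed from 0.002 m
- right_power (a joint): round power key of the right balance, sprung like the tare key: 0 = up, 0.004 m = fully down
- right_mode (a joint): square mode key of the right balance, sprung like the tare key: 0 = up, 0.004 m = fully down
- beaker: empty clear glass beaker, 45 mm across, 58 mm high, loose, standing near the middle of the pan of one of the two balances; origin at the centre of its underside
- die: solid steel pellet die body, a cylinder 38 mm across and 36 mm high, loose, standing near the middle of the pan of the other balance; origin at the centre of its underside
- vial_small: bystander: screw-cap vial, 18 mm across, 40 mm high, stands between the balances; origin at the centre of its underside
- vial: bystander: screw-cap vial, 22 mm across, 46 mm high, in front of the balances; origin at the centre of its underside
- pot: bystander: white sample pot, 37 mm across, 34 mm high, in front of the balances; origin at the centre of its underside
- dropper: bystander: brown dropper bottle, 30 mm across, 78 mm high, in front of the balances; origin at the centre of its underside
- jar: bystander: screw-cap jar, 63 mm across, 66 mm high, left of the balances; origin at the centre of its underside
- wash: bystander: wash bottle, 62 mm across, 195 mm high with a bent spout, right of the balances; origin on its underside, within its footprint
There are look-alikes about, which are no part of the job. There is more than one size of the beaker; the job needs the smaller.

How it is judged:
By the outcome, as a careful person would: the job done as asked, in the order asked, and still so for the second after the job is handed in, with the robot touching nothing.
It also fails if it takes over 35 s, if anything falls off the work surface, if the arm or the gripper's body presses on something with over 40 N, if the wrist force passes 120 N, or if a joint passes its speed limit or range.

## Working session

There is one attempt and no reset: what is moved stays moved. The work goes in short steps, Python scripts to look and compute and a tool call to move; the robot and the scene stay as the last step left them, time stands still between calls to the robot, and variables do not carry over. Pictures are saved under pics/ and viewed, and the job is handed in when it is done.

Besides the shell and the picture viewer there is one more tool, called after "Call:" by a JSON object that holds its "op" and its "data". carry_out: Moves the arm, as the interface text tells. Its arguments: {"type":"object","properties":{"plan":{"type":"array"},"fingers":{"type":"number"},"force":{"type":"number"}},"required":["plan"]}

```bash
mkdir -p pics; python3 - <<'E'
from plant import r
import cv2
for n in("side","top"):
    im=r.capture(n); cv2.imwrite(f"pics/{n}0.png",im[:,:,::-1])
    m=r.camera_model(n); print(n,m)
s=r.get_state(); print(s)
E
```

```text
side {'fov_y': 51.51521936324624, 'cx': 315.46710643987245, 'cy': 242.97388266859815, 'k1': -0.06987352698561057, 'R': array([[-0.84211361, -0.53927481,  0.00523007],
       [-0.19520477,  0.2957563 , -0.93510604],
       [ 0.50273231, -0.78848646, -0.35432942]]), 't': array([0.46807121, 0.16857757, 0.98310941])}
top {'fov_y': 49.159222891768444, 'cx': 317.90200009124123, 'cy': 239.38166692399463, 'k1': -0.02576929790530275, 'R': array([[ 0.00777798, -0.99996038, -0.00432963],
       [-0.99049151, -0.00710946, -0.13739004],
       [ 0.13735382,  0.00535708, -0.99050756]]), 't': array([0.00876802, 0.55712714, 1.64145438])}
{'time_s': 0.1, 'joints': array([-4.80657706e+01,  2.05860137e+01,  6.37975964e-01, -2.02247391e-02,
       -7.01345361e+01, -1.65050882e+01]), 'qd': array([-0.01799169, -0.04124486,  0.06523033,  0.03234088, -0.00614123,
        0.04361663]), 'joint_torque': array([-1.29385502e-03, -5.84163022e+01,  2.93754208e+01,  7.01567754e+00,
        1.01574478e-02, -6.39050882e-05]), 'tcp_pos': array([ 0.28961762, -0.6092153 ,  0.22571546]), 'eef_rot': array([ 1.79915426e+02, -5.23165200e-03, -1.54577741e+02]), 'contact_force': array([-0.17354445,  0.14441939,  0.32301196]), 'moment': array([-0.01326375, -0.02620189,  0.00767384]), 'gripper_width': 0.08762528459215188}
```

View pics/side0.png

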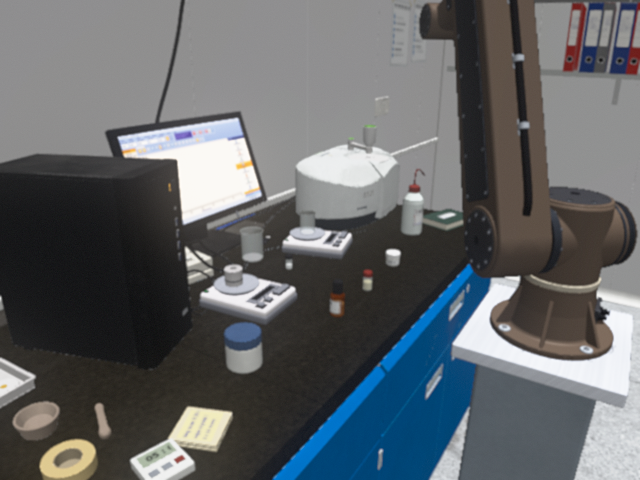

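View pics/top0.png

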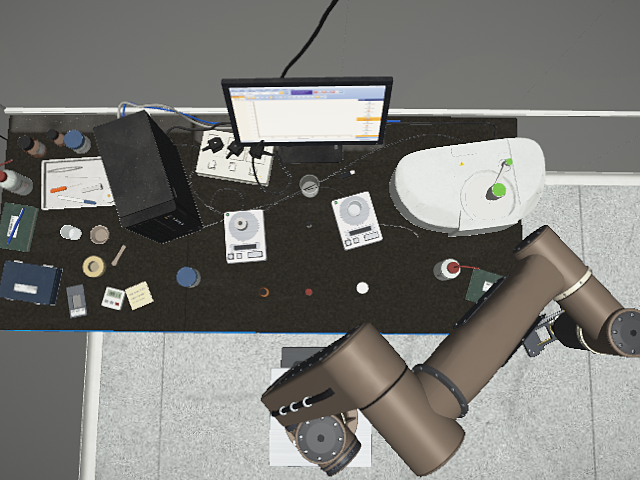

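```bash
python3 - <<'E'
import cv2,numpy as np
a=cv2.imread("pics/top0.png")[170:270,210:400]; b=cv2.imread("pics/side0.png")[195:325,190:360]
cv2.imwrite("pics/ca.png",cv2.resize(a,None,fx=4,fy=4,interpolation=2)); cv2.imwrite("pics/cb.png",cv2.resize(b,None,fx=4,fy=4,interpolation=2))
E
```

```text
(no output)
```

View pics/ca.png

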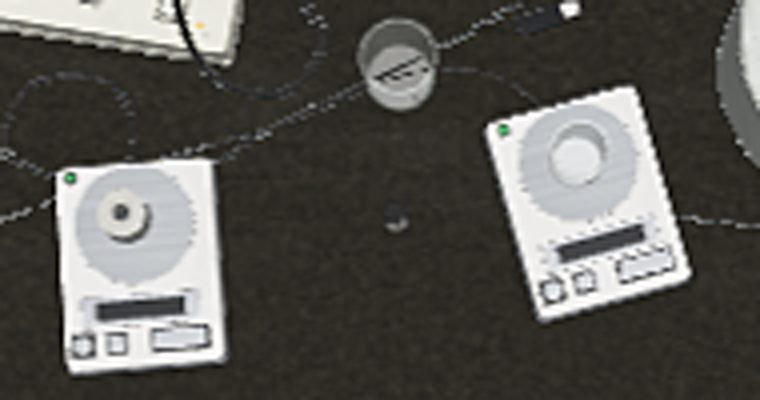

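View pics/cb.png

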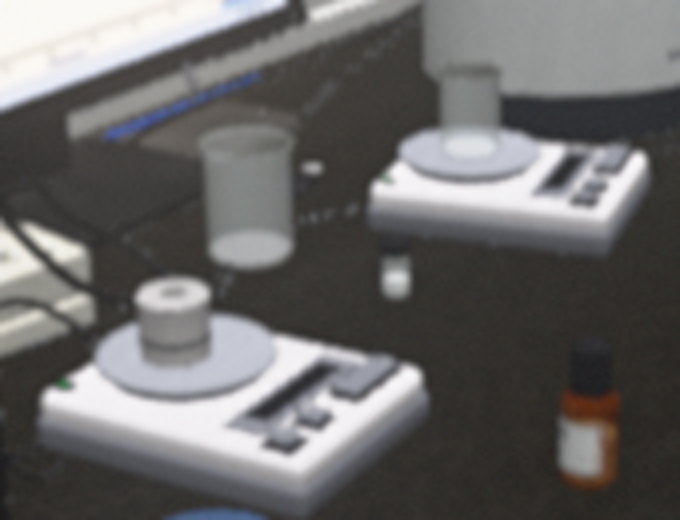

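Right balance (top view ~(357,220)) carries the small glass beaker (~(354,208)). The left balance (~(245,236)) carries the steel die, and the big look-alike beaker stands on the bench at (309,186). The target is therefore the right balance's long bar at about (371,236) in the top view. The die's balance also has a bar at ~(256,254), which is not the one to press.

```bash
cat > h.py <<'E'
import cv2,numpy as np
def K(m):
    f=240/np.tan(np.radians(m["fov_y"]/2)); return np.array([[f,0,m["cx"]],[0,f,m["cy"]],[0,0,1.]])
def ray(m,uv):
    # exact inversion of d = s(1+k1 r^2)
    k=K(m); p=cv2.undistortPointsIter(np.array([[uv]],float),k,np.array([m["k1"],0,0,0.]),None,None,(3,50,1e-10))[0,0]
    return np.array([p[0],p[1],1.])
def onplane(m,uv,z,R=None,t=None):
    R=m["R"] if R is None else R; t=m["t"] if t is None else t
    d=R.T@ray(m,uv); c=-R.T@t; return c+d*(z-c[2])/d[2]
def proj(m,X,R=None,t=None):
    R=m["R"] if R is None else R; t=m["t"] if t is None else t
    return cv2.projectPoints(np.array(X,float).reshape(-1,3),cv2.Rodrigues(R)[0],t,K(m),np.array([m["k1"],0,0,0.]))[0][:,0]
def balance_pts(o,yaw):
    c,s=np.cos(yaw),np.sin(yaw)
    f=lambda x,y,z:[o[0]+c*x-s*y,o[1]+s*x+c*y,z]
    return f
E
python3 - <<'E'
from plant import r
from h import *
m=r.camera_model("top")
im=cv2.imread("pics/top0.png")
g=im.min(2); mask=(g>110).astype(np.uint8)
mask[:, :325]=0; mask[:, 390:]=0; mask[:185]=0; mask[255:]=0
mask=cv2.morphologyEx(mask,cv2.MORPH_OPEN,np.ones((3,3)))
cs,_=cv2.findContours(mask,0,2); c=max(cs,key=cv2.contourArea)
hull=cv2.convexHull(c)[:,0]
W=np.array([onplane(m,p,.036)[:2] for p in hull])
rect=cv2.minAreaRect((W*1000).astype(np.float32)); print(rect); print(cv2.boxPoints(rect))
for n,uv in dict(bar=(371.3,236.3),sq=(356.2,240.2),rnd=(348.2,242.8)).items(): print(n,onplane(m,uv,.042))
for n,uv in dict(L=(256,254)).items(): print(n,onplane(m,uv,.042))
for n,uv in dict(vial=(309,292),pot=(362,288),drop=(265,292),wash=(448,269)).items(): print(n,onplane(m,uv,.04))
E
```

```text
((621.2728881835938, -110.52127075195312), (167.06932067871094, 128.3147430419922), 15.945444107055664)
[[ 523.3269    -71.78124 ]
 [ 558.57776  -195.15892 ]
 [ 719.2189   -149.26129 ]
 [ 683.968     -25.883621]]
bar [ 0.56772821 -0.15771521  0.042     ]
sq [ 0.55479644 -0.10941312  0.042     ]
rnd [ 0.54623726 -0.08386467  0.042     ]
L [0.5081312  0.20973273 0.042     ]
vial [0.38898758 0.03971613 0.04      ]
pot [ 0.40281798 -0.12755117  0.04      ]
drop [0.38788729 0.17867686 0.04      ]
wash [ 0.46484126 -0.40096621  0.04      ]
```

Call:
{"op": "carry_out", "data": {"plan": [[0,0,0.035,0,0,0],[0,0,0.035,0,0,0],[0.02,0.032,0,0,0,-0.0166],[0.02,0.032,0,0,0,-0.0166],[0.02,0.032,0,0,0,-0.0166],[0.02,0.032,0,0,0,-0.0166],[0.02,0.032,0,0,0,-0.0166],[0.02,0.032,0,0,0,-0.0166],[0.02,0.032,0,0,0,-0.0166],[0.02,0.032,0,0,0,-0.0166],[0.02,0.032,0,0,0,-0.0166],[0.02,0.032,0,0,0,-0.0166]], "fingers": 1, "force": 10}}

```text
time_s: 1.1
tcp_pos: [0.4888, -0.2779, 0.2912]
eef_rot: [179.2, -0.2, -165.2]
contact_force: [1.1, -0.4, -0.4]
gripper_width: 0.0132
```

Call:
{"op": "carry_out", "data": {"plan": [[0.02,0.03,0,0,0,0],[0.02,0.03,0,0,0,0],[0.02,0.03,-0.02,0,0,0],[0.015,0.025,-0.03,0,0,0],[0,0,-0.03,0,0,0],[0,0,0,0,0,0],[0,0,0,0,0,0]]}}

```text
time_s: 1.68
tcp_pos: [0.569, -0.1498, 0.2098]
eef_rot: [179.3, -0.1, -164.8]
contact_force: [0.8, -0.4, 0.7]
gripper_width: 0.0005
```

```bash
python3 - <<'E'
from plant import r
import cv2
s=r.get_state(); print(s['tcp_pos'],s['eef_rot'],s['contact_force'],s['gripper_width'],s['qd'].round(2))
cv2.imwrite("pics/w1.png",r.capture("wrist")[:,:,::-1]);print(r.camera_model("wrist"))
E
```

```text
[ 0.5689756  -0.1497942   0.20979949] [ 1.79255377e+02 -8.69385320e-02 -1.64807191e+02] [ 0.75400658 -0.35248171  0.69097553] 0.00045283707307935744 [ 0.46  1.79 -2.85 -1.11  1.    0.21]
{'fov_y': 65.3005269781299, 'cx': 322.2105099709224, 'cy': 237.4636255716926, 'k1': 0.01862039524318573, 'mount': array([[ 4.32584520e-04, -9.63795056e-01, -2.66643774e-01,
         7.19134349e-02],
       [ 9.99999812e-01,  5.32894051e-04, -3.03836882e-04,
        -2.66680802e-04],
       [ 4.34929366e-04, -2.66643592e-01,  9.63795106e-01,
        -1.58726630e-01],
       [ 0.00000000e+00,  0.00000000e+00,  0.00000000e+00,
         1.00000000e+00]])}
```

View pics/w1.png

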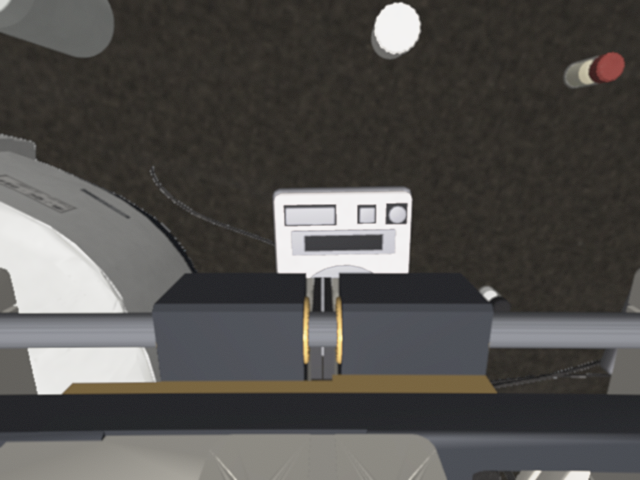

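The wrist view shows the right balance's keys: long bar at (310,215), square (367,214), round (397,214).

```bash
python3 - <<'E'
from plant import r
from h import *
from scipy.spatial.transform import Rotation as Ro
im=cv2.imread("pics/w1.png")
m=r.camera_model("wrist"); s=r.get_state()
T=np.eye(4);T[:3,:3]=Ro.from_euler('xyz',s['eef_rot'],degrees=True).as_matrix();T[:3,3]=s['tcp_pos']
C=np.linalg.inv(T@m["mount"]);R,t=C[:3,:3],C[:3,3]
g=cv2.cvtColor(im,6)
def box(x0,x1,y0,y1,thr):
    a=(g[y0:y1,x0:x1]<thr).astype(np.uint8); n,l,st,ce=cv2.connectedComponentsWithStats(a)
    for q in st[1:]:
        if q[4]>15: print((q[0]+x0,q[1]+y0,q[2],q[3],q[4]))
box(281,405,198,232,130)
for n,uv in dict(bar=(310.5,215.5),barL=(285,215.5),barR=(336,215.5),sq=(367,214.5),rnd=(397,214)).items(): print(n,onplane(m,uv,.042,R,t))
c=cv2.resize(im[180:290,260:425],None,fx=4,fy=4,interpolation=2);cv2.imwrite("pics/cw.png",c)
E
```

```text
(np.int32(386), np.int32(203), np.int32(19), np.int32(21), np.int32(139))
(np.int32(284), np.int32(205), np.int32(52), np.int32(7), np.int32(134))
(np.int32(358), np.int32(205), np.int32(18), np.int32(18), np.int32(81))
bar [ 0.56842366 -0.1587258   0.042     ]
barL [ 0.57428517 -0.18058408  0.042     ]
barR [ 0.56255321 -0.13682087  0.042     ]
sq [ 0.55454    -0.11040999  0.042     ]
rnd [ 0.54719548 -0.08472385  0.042     ]
```

View pics/cw.png

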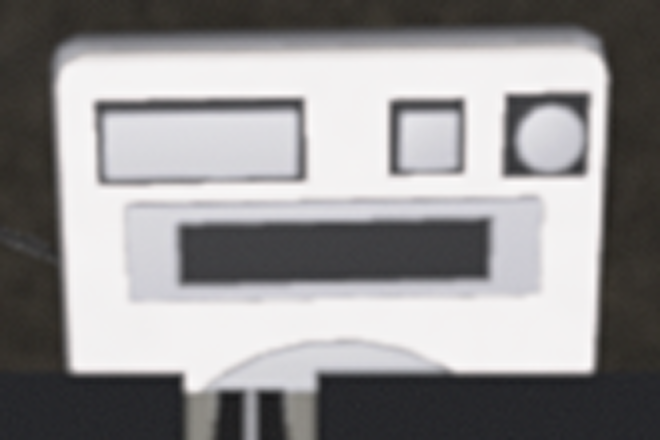

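Call:
{"op": "carry_out", "data": {"plan": [[-0.001,-0.009,0,-0.0126,-0.0034,0],[0,0,-0.03,0,0,0],[0,0,-0.03,0,0,0],[0,0,-0.03,0,0,0],[0,0,-0.03,0,0,0],[0,0,-0.02,0,0,0],[0,0,0,0,0,0],[0,0,0,0,0,0]]}}

```text
time_s: 2.4
tcp_pos: [0.5731, -0.1714, 0.082]
eef_rot: [-179.2, 1.2, -165.3]
contact_force: [0.2, 0.2, 1.1]
gripper_width: 0.0007
```

```bash
python3 - <<'E'
from plant import r
import cv2
s=r.get_state(); print(s['tcp_pos'],s['eef_rot'],s['contact_force'],s['qd'].round(2))
cv2.imwrite("pics/w2.png",r.capture("wrist")[:,:,::-1])
E
```

```text
[ 0.57309829 -0.17143709  0.08200338] [-179.19509222    1.17934501 -165.26603461] [0.17214579 0.15831358 1.117829  ] [-1.24  0.35 -0.34  0.2   0.2   0.08]
```

View pics/w2.png

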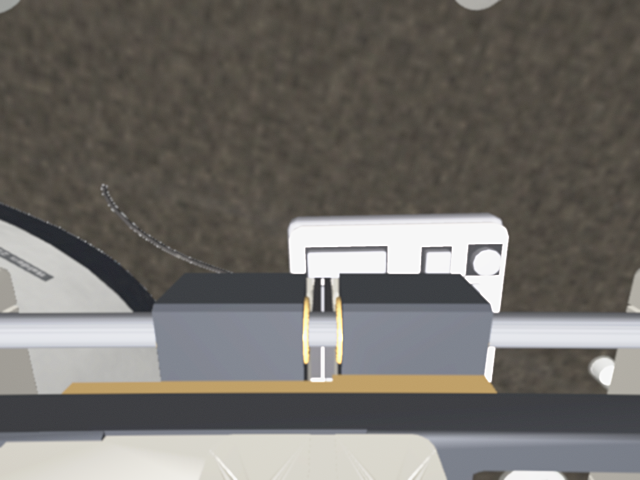

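Call:
{"op": "carry_out", "data": {"plan": [[-0.003,0.007,0,0.005,0.014,0],[0,0,0,0,0,0],[0,0,0,0,0,0],[0,0,0,0,0,0]]}}

```text
time_s: 2.78
tcp_pos: [0.5735, -0.165, 0.0893]
eef_rot: [-179.5, 1.0, -165.3]
contact_force: [0.4, 0.7, -0.1]
gripper_width: 0.0004
```

Call:
{"op": "carry_out", "data": {"plan": [[-0.004,0.006,0,0.005,0.018,0],[0,0,0,0,0,0],[0,0,0,0,0,0]]}}

```text
time_s: 3.03
tcp_pos: [0.5702, -0.1581, 0.0914]
eef_rot: [179.9, 0.1, -165.3]
contact_force: [0.4, 0.2, 0.5]
gripper_width: 0.0003
```

Call:
{"op": "carry_out", "data": {"plan": [[0,0,0,0,0,0],[0,0,0,0,0,0],[0,0,0,0,0,0]]}}

```text
time_s: 3.28
tcp_pos: [0.5703, -0.1577, 0.0914]
eef_rot: [179.9, 0.1, -165.2]
contact_force: [-0.8, 0.3, -0.6]
gripper_width: 0.0004
```

Call:
{"op": "carry_out", "data": {"plan": [[-0.002,0,-0.008,0,0,0],[0,0,-0.008,0,0,0],[0,0,-0.008,0,0,0],[0,0,-0.006,0,0,0],[0,0,0,0,0,0],[0,0,0,0,0,0],[0,0,0,0,0,0]]}}

```text
time_s: 3.87
tcp_pos: [0.5665, -0.158, 0.0561]
eef_rot: [179.9, -0.1, -165.3]
contact_force: [0.2, -0.3, 0.4]
gripper_width: 0.0003
```

Call:
{"op": "carry_out", "data": {"plan": [[0.0015,0,-0.004,0,0,0],[0,0,-0.004,0,0,0],[0,0,-0.001,0,0,0],[0,0,0,0,0,0],[0,0,0,0,0,0]]}}

```text
time_s: 4.28
tcp_pos: [0.5689, -0.158, 0.0467]
eef_rot: [179.9, -0.0, -165.3]
contact_force: [0.3, 0.0, -0.4]
gripper_width: 0.0006
```

```bash
python3 - <<'E'
from plant import r
import cv2
s=r.get_state(); print(s['tcp_pos'],s['contact_force'])
im=r.capture("side")[:,:,::-1]; cv2.imwrite("pics/s2.png",cv2.resize(im[180:270,250:380],None,fx=6,fy=6,interpolation=2))
E
```

```text
[ 0.56890329 -0.1580187   0.04668474] [ 0.29874994  0.01841539 -0.43876876]
```

View pics/s2.png

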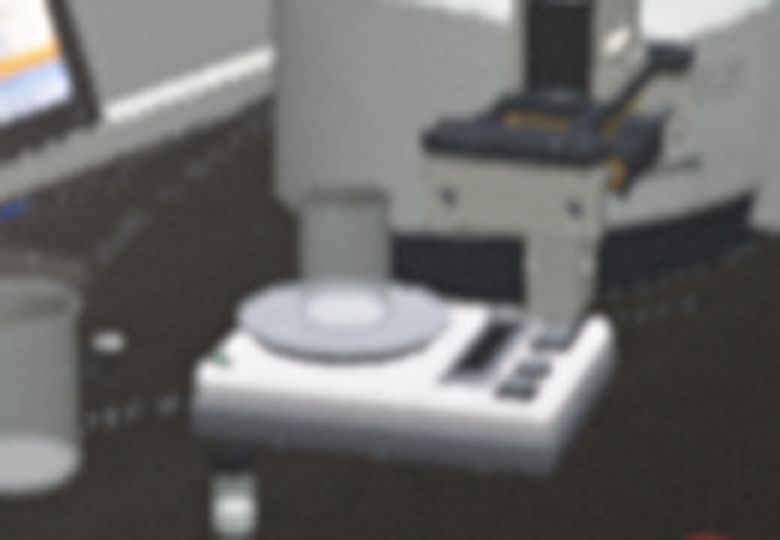

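The fingertips hang just above the bar key, clear of the display, square key and beaker. I'll press now.

Call:
{"op": "carry_out", "data": {"plan": [[-0.0005,0,-0.002,0,0,0],[0,0,-0.0015,0,0,0],[0,0,-0.001,0,0,0],[0,0,-0.001,0,0,0],[0,0,0,0,0,0]]}}

```text
time_s: 4.75
tcp_pos: [0.5688, -0.158, 0.0415]
eef_rot: [179.9, 0.1, -165.3]
contact_force: [-0.9, 0.5, 1.9]
gripper_width: 0.0003
```

Call:
{"op": "carry_out", "data": {"plan": [[0,0,-0.001,0,0,0],[0,0,-0.001,0,0,0],[0,0,-0.001,0,0,0],[0,0,0,0,0,0]]}}

```text
time_s: 5.08
tcp_pos: [0.5688, -0.158, 0.0391]
eef_rot: [179.9, 0.1, -165.2]
contact_force: [-1.1, 1.4, 3.6]
gripper_width: 0.0001
```

Call:
{"op": "carry_out", "data": {"plan": [[0,0,-0.0008,0,0,0],[0,0,0,0,0,0],[0,0,0,0,0,0]]}}

```text
time_s: 5.33
tcp_pos: [0.5688, -0.158, 0.0387]
eef_rot: [179.9, 0.1, -165.2]
contact_force: [-1.9, 0.4, 4.6]
gripper_width: 0.0008
```

Call:
{"op": "carry_out", "data": {"plan": [[0,0,0,0,0,0],[0,0,-0.0002,0,0,0],[0,0,0,0,0,0],[0,0,0,0,0,0],[0,0,0,0,0,0],[0,0,0,0,0,0],[0,0,0,0,0,0],[0,0,0,0,0,0],[0,0,0,0,0,0],[0,0,0,0,0,0]]}}

```text
time_s: 6.17
tcp_pos: [0.5688, -0.158, 0.0387]
eef_rot: [179.9, 0.1, -165.2]
contact_force: [-1.2, 1.1, 4.2]
gripper_width: 0.0005
```

Held steady. I'll hold to ~7.1 s and then release straight up.

Call:
{"op": "carry_out", "data": {"plan": [[0,0,0,0,0,0],[0,0,0,0,0,0],[0,0,0,0,0,0],[0,0,0,0,0,0],[0,0,0,0,0,0],[0,0,0,0,0,0],[0,0,0,0,0,0],[0,0,0,0,0,0],[0,0,0,0,0,0],[0,0,0,0,0,0],[0,0,0,0,0,0],[0,0,0.004,0,0,0]]}}

```text
time_s: 7.17
tcp_pos: [0.5688, -0.158, 0.0422]
eef_rot: [179.9, 0.1, -165.2]
contact_force: [1.1, -0.0, 0.8]
gripper_width: 0.0005
```

Call:
{"op": "carry_out", "data": {"plan": [[0,0,0.006,0,0,0],[0,0,0.01,0,0,0],[0,0,0.015,0,0,0],[0,0,0.02,0,0,0],[0,0,0.025,0,0,0],[0,0,0.025,0,0,0],[0,0,0.025,0,0,0],[0,0,0.02,0,0,0],[0,0,0.01,0,0,0],[0,0,0,0,0,0],[0,0,0,0,0,0],[0,0,0,0,0,0]]}}

```text
time_s: 8.17
tcp_pos: [0.5667, -0.1583, 0.2119]
eef_rot: [179.9, 0.2, -165.3]
contact_force: [0.1, 0.1, -0.8]
gripper_width: 0.0006
```

```bash
python3 - <<'E'
from plant import r
import cv2,numpy as np
s=r.get_state(); print(s['time_s'],s['tcp_pos'],s['contact_force'],s['qd'].round(2))
w=r.capture("wrist")[:,:,::-1]; im=r.capture("side")[:,:,::-1]; 
a=cv2.imread("pics/side0.png")
c=lambda i:cv2.resize(i[190:325,195:390],None,fx=2,fy=2,interpolation=2)
cv2.imwrite("pics/s3.png",np.hstack([c(a),c(im)]));cv2.imwrite("pics/w3.png",w)
E
```

```text
8.1667 [ 0.56670402 -0.15829501  0.21187367] [ 0.06318418  0.05540712 -0.82527565] [-0.06 -0.15 -0.54 -0.31  0.12  0.08]
```

View pics/s3.png

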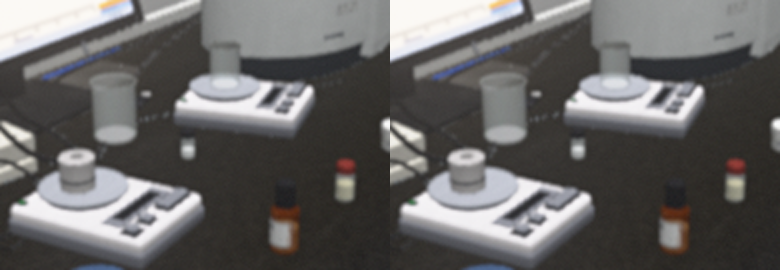

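View pics/w3.png

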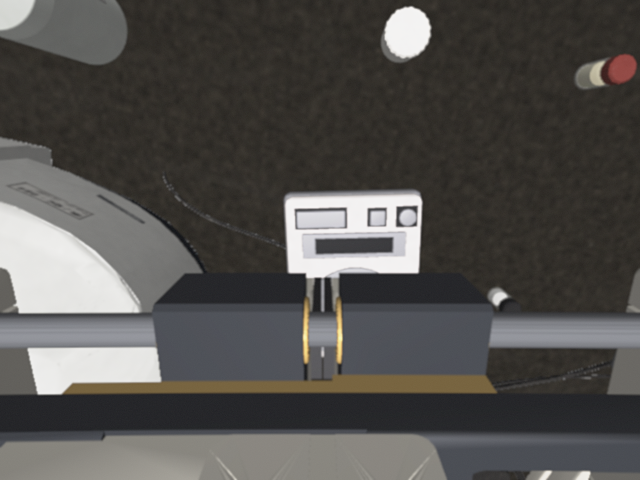

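The before and after views match. The bar key is up (wrist ~(320,218)), the beaker is still on the right pan, and nothing has moved.

```bash
python3 -c "
from plant import r
print(r.close_job())"
```

```text
the job is handed in; nothing more can be done
None
```

I tared the right balance, the one with the small empty beaker on its pan, and handed the job in. The left balance, which carries the steel die, was not touched.

- **Press:** I shut the fingers, lined them up with the long bar key and pressed it straight down. It was down by about 5.0 s and released at about 7.1 s, so it was held for roughly 2 s. The force was about 4–4.6 N with the fingertips at z 38.7 mm, about 3.3 mm of travel; the key counts as pressed from 2 mm.
- **Release:** The force fell to within its noise (about ±1 N) as the fingers lifted. I then withdrew straight up to z 0.21 m.
- **Last checks:** The before and after side views show the beaker, die, the vials and dropper bottle in view, and both balances unmoved. The wrist view shows the bar, square and round keys all looking up. I could not read the key joints, so the key travel is worked out from fingertip height and force.
- **What went wrong on the way:** An early descent drifted about 13 mm sideways and 1–2° in tilt, about 40 mm above the key. I corrected it there before going lower, and nothing was touched.

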